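# Hold a sample tube seated in the reader's sprung V-saddle

### The arm

A 6-joint arm with a two-finger parallel gripper is mounted at the origin on the work surface; the furniture and walls round the work are solid. World frame = base frame: x ahead of the robot, y to its left, z up, the work surface at z = 0. Lengths are in m, angles in rad, forces in N, time in s.
With the tool pointing down it reaches from about 0.325 to 0.775 m from the base axis. Payload 5.5 kg.
Tool frame: the origin (TCP) lies between the finger pads; the fingertips stand 8 mm ahead of it and the grasp point (between the pads) lies 11 mm behind it (tcp_to_tips is the distance from the TCP to the fingertips, in m); z points along the fingers, y is the line along which they close (so a half turn about z gives the same grasp; the last joint's range is limited). The gripper opens to 88 mm and grips with 3 to 60 N. Pads are 20 mm wide; open, the fingers measure 115 mm over their backs; the gripper's body (75 mm by 178 mm) begins 61 mm behind the grasp point.
Start: joints at [-1.204, 0.091, 1.231, -0, 1.82, -0.057], TCP at [0.247, -0.547, 0.231] pointing down, gripper open.
Joint ranges: [-2.87, 2.87], [-0.86, 2.18], [0.17, 2.46], [-1.51, 4.65], [0.06, 2.69], [-2.65, 2.65]. Speed limits (rad/s): [2.57, 2.57, 3.01, 3.14, 3.14, 3.14].

### API

Orientations are given as a unit quaternion [w, x, y, z].
In Python, from bench import * gives the robot as it stands. Calls block until the motion is done:
- move_to(position, orientation): joint-space move of the TCP to a pose.
- move_l(position, speed=0.15, orientation=None): straight line of the TCP; orientation=None keeps the orientation; speed is the mean speed in m/s.
- movej(angles): joint-space move.
- gripper_open() and close(): open the fingers fully, or close them until they stop; the grip force is fixed at half the most.
- hold(seconds).
- inverse_kinematics(position, orientation): joint angles nearest the present ones, or None.
- state(): the state.
- get_image(name): name is "side" or "top" or "wrist"; returns a dict with "frame" (480x640x3 uint8, blue, green, red), "depth" (480x640 float32, m along the optical axis (not along the pixel's ray), 0 where there is no reading), "camera_matrix" (3x3 intrinsics, pixels), "view" (4x4, takes a point from world to camera coordinates). Camera axes: x right, y up, looking along -z (the intrinsics and any distortion apply to the point x, -y, -z); pixel columns grow to the right and rows downward; lengths in m; the calibration is good to about 2 mm. A picture is of the moment at which its call begins.
A pose or a line that the arm cannot do raises IKError and nothing moves.
- job_done(): hands the job in; it is judged then, once.
The state is a dict: "time": time; "joint_pos": joint angles; "dq": joint speeds; "joint_torque": joint torques, N m; "ee_pos": TCP position; "ee_rot": TCP orientation; "ft_force": force on the tool from outside, world axes, zero at the start; "moment": the same for the moment, N m; "finger_gap": finger opening in m; "finger_force": force on a finger pad.
Only numpy, scipy, OpenCV 4.12 (cv2) and the standard library are available. Lean on these libraries where they do the work, as an engineer would, in place of code of your own. Each camera call takes 0.05 s, during which the arm holds its last target. There are 200 camera calls.

### The job

Pick up the capped sample tube lying on the desk and lay it in the V-shaped saddle of the tube reader, its bottom end toward the saddle's upright end plate and its cap hanging out over the open end. Then press the tube gently down so that it bears on both sloping sides of the V at both ends and the sprung saddle sinks about half-way down its short travel, never hard down to its stop; finish while still holding it pressed there, and leave the other things on the desk where they are.

Things in the scene. Friction and masses are not known exactly. Their poses are not given: they have to be found in the camera images.
- tube_mid (a point): Sample tube lying on the desk, 105 mm long, 15 g; it can roll. Body 17.6 mm in diameter, bare over 88 mm; cap 24 mm in diameter, the last 17 mm. This point is on the axis in the middle of the bare body, 44 mm from the bottom end, and about 10 mm above the desk at the start (it lies on its cap rim, tilted 2 degrees). z runs along the tube toward the cap.
- tube_cap (a point): Centre of the same tube's cap, on the axis, 52.5 mm from tube_mid.
- seat (a point): Where tube_mid lies when the tube is properly seated in the V-saddle: on the tube's axis, half-way between the two V-blocks, 12.4 mm above the bottom line of the V, about 72 mm above the desk with the saddle up; moves with the saddle. x runs along the V toward the upright end plate, z is up. The seated tube points its cap along -x.
- saddle (a joint): Downward travel of the sprung saddle: 0 = up (at rest), 0.014 m = hard on its stop. It begins to move at about 1.5 N of downward push and takes about 6 N at half travel (600 N/m); it springs back up when let go.
- stand: Tube reader's grey stand, fixed to the desk: 140 x 68 mm, 12 mm thick, under the saddle; on its +y side a low black reader head, 40 mm high, its near face 39 mm from the middle. Origin at the middle of its underside, axes as seat.
- tube: The whole sample tube; origin on its axis at the bottom end, z toward the cap.
- marker: Bystander: black marker pen, 136 x 19 x 21 mm, lying on the desk between the tube and the reader; origin under its centre.
- pen: Bystander: slim pen, 140 x 10 x 12 mm, lying behind the reader; origin under its centre.
- v_line (a point): Aluminium saddle on springs: two 90 degree V-blocks, each 12 mm long, centred 29 mm either side of seat along x; between them a 46 mm gap for fingers, free to 38 mm below seat. Their top edges: 7 mm above seat, 19 mm either side. End plate: inner face 50 mm from seat, top 14 mm above it. This point: on the V's bottom line, 12.4 mm below seat, same axes.

How it is judged:
By the outcome, as a careful person would: the job done as asked, in the order asked, and still so for the second after the job is handed in, while the arm keeps its last pose, push and grip.
It also fails if it takes over 45 s, if anything falls off the work surface, if the arm or the gripper's body presses on something with over 40 N, if the wrist force passes 120 N, or if a joint passes its speed limit or range.

## Working session

There is one attempt and no reset: what is moved stays moved. The work goes in short steps, each a Python script; the robot and the scene stay as the last script left them, time stands still between calls to the robot, and variables do not carry over. Pictures are saved under pics/ and viewed, at most 10 in all, crops included, and the job is handed in when it is done.

```bash
ls; mkdir -p pics; cat > h.py <<'E'
from bench import *
import numpy as np, cv2
def pts(im):
    K=np.array(im["camera_matrix"]);V=np.array(im["view"]);d=im["depth"]
    v,u=np.mgrid[0:480,0:640]
    c=np.stack([(u-K[0,2])/K[0,0]*d,-(v-K[1,2])/K[1,1]*d,-d,np.ones_like(d)],-1)
    P=(c@np.linalg.inv(V).T)[...,:3]; P[d==0]=np.nan
    return P
E
python3 - <<'E'
from h import *
for n in("top","side"):
    im=get_image(n);cv2.imwrite(f"pics/{n}1.png",im["frame"]);np.save(f"pics/{n}1.npy",pts(im))
    print(n,np.linalg.inv(im["view"]).round(3).tolist())
s=state();print(s["time"],s["ee_pos"],s["ee_rot"],s["ft_force"],s["finger_gap"],{k:v for k,v in s.items() if 'tcp' in k})
E
```

```text
pics
top [[0.008, 0.983, -0.184, 0.337], [-1.0, 0.009, 0.006, -0.012], [0.008, 0.184, 0.983, 0.899], [0.0, 0.0, 0.0, 1.0]]
side [[-0.963, 0.136, -0.233, 0.316], [-0.27, -0.519, 0.811, 0.707], [-0.011, 0.844, 0.537, 0.532], [0.0, 0.0, 0.0, 1.0]]
0.1 [ 0.24664799 -0.54668464  0.22964071] [-8.64982662e-04  9.77632376e-01  2.10319223e-01 -1.17731366e-04] [-0.80414546  0.29225645  0.10306199] 0.08786628038670341 {}
```

View pics/top1.png

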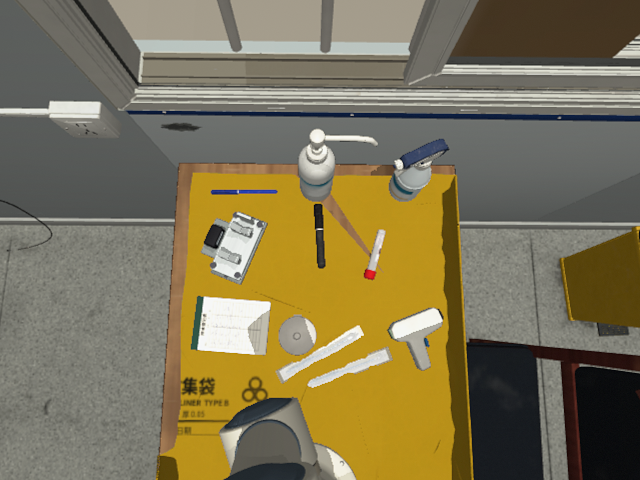

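View pics/side1.png

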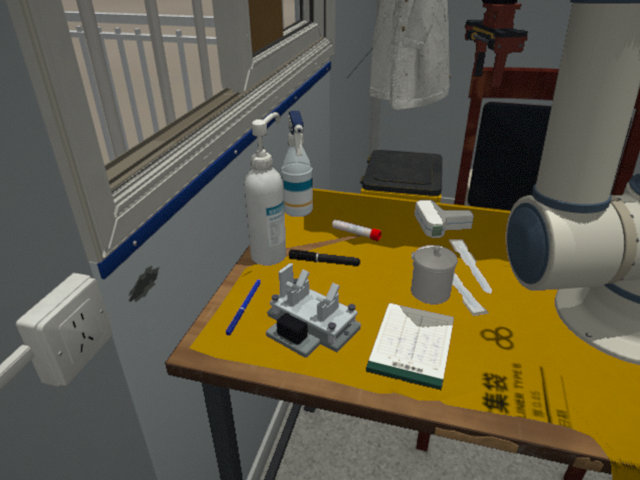

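The top view shows the tube lying with its red cap at (370,274) and its bottom end at (380,232). The marker is at (320,235), and the pump bottle stands at (316,175). The reader is at (238,247), with its black head on the left (214,236). The side view shows the end plate at (287,275), the end facing the wall. Next I'll turn these into world positions.

```bash
python3 - <<'E'
import numpy as np,cv2
P=np.load("pics/top1.npy");f=cv2.imread("pics/top1.png").astype(int)
b,g,r=f[...,0],f[...,1],f[...,2]
box=lambda u0,u1,v0,v1:(slice(v0,v1),slice(u0,u1))
def sel(n,bx,m):
    p=P[bx][m[bx]&(~np.isnan(P[...,0]))[bx]];print(n,len(p),np.nanmean(p,0).round(4),p.min(0).round(3),p.max(0).round(3));return p
z=P[...,2]
sel("cap",box(360,385,225,285),(r>120)&(g<80)&(b<80))
t=sel("tube",box(360,390,225,285),z>0.008)
c=t.mean(0);print(np.linalg.svd(t[:,:2]-c[:2],full_matrices=False)[2][0])
sel("marker",box(310,330,200,270),z>0.008)
sel("bottle",box(295,380,125,200),z>0.02)
s=sel("stand",box(200,272,205,290),(z>0.008)&(z<0.02))
s=sel("reader>45",box(200,272,205,290),(z>0.045))
s=sel("head",box(200,230,215,255),(z>0.03)&(z<0.045)&(r<60))
P=np.load("pics/side1.npy");z=P[...,2]
s=sel("side reader>60",box(260,365,255,350),z>0.058)
for a in s[::12]:print(a.round(3))
E
```

```text
cap 88 [ 0.4265 -0.1272  0.0213] [ 0.417 -0.139  0.006] [ 0.438 -0.117  0.027]
tube 454 [ 0.4658 -0.1396  0.0178] [ 0.417 -0.162  0.009] [ 0.519 -0.117  0.027]
[-0.95858713  0.28479942]
marker 568 [ 0.5094 -0.0259  0.0161] [ 0.439 -0.038  0.008] [ 0.583 -0.006  0.023]
bottle 3581 [ 0.6366 -0.0379  0.142 ] [ 0.58  -0.152  0.02 ] [0.7   0.027 0.271]
stand 576 [0.4769 0.1569 0.0116] [0.405 0.084 0.008] [0.555 0.218 0.02 ]
reader>45 470 [0.4895 0.1358 0.0682] [0.416 0.092 0.045] [0.542 0.187 0.089]
head 275 [0.4988 0.1873 0.039 ] [0.477 0.169 0.03 ] [0.522 0.206 0.043]
side reader>60 765 [0.4954 0.1378 0.0695] [0.443 0.108 0.058] [0.539 0.176 0.087]
[0.53  0.111 0.085]
[0.528 0.117 0.085]
[0.533 0.125 0.086]
[0.531 0.126 0.086]
[0.53  0.125 0.083]
[0.533 0.132 0.085]
[0.504 0.114 0.078]
[0.529 0.121 0.076]
[0.498 0.114 0.077]
[0.527 0.117 0.072]
[0.496 0.113 0.075]
[0.526 0.118 0.071]
[0.496 0.114 0.073]
[0.527 0.117 0.068]
[0.497 0.116 0.073]
[0.527 0.118 0.067]
[0.497 0.116 0.071]
[0.527 0.117 0.064]
[0.539 0.134 0.072]
[0.526 0.114 0.06 ]
[0.537 0.136 0.072]
[0.51  0.122 0.067]
[0.534 0.135 0.07 ]
[0.507 0.122 0.066]
[0.532 0.132 0.066]
[0.5   0.118 0.062]
[0.519 0.146 0.077]
[0.497 0.116 0.059]
[0.512 0.126 0.062]
[0.537 0.136 0.062]
[0.512 0.151 0.078]
[0.499 0.121 0.058]
[0.516 0.149 0.075]
[0.504 0.128 0.061]
[0.517 0.152 0.074]
[0.503 0.13  0.061]
[0.512 0.153 0.074]
[0.453 0.137 0.074]
[0.51  0.148 0.069]
[0.446 0.14  0.075]
[0.509 0.142 0.062]
[0.443 0.139 0.073]
[0.455 0.141 0.071]
[0.517 0.149 0.062]
[0.449 0.142 0.071]
[0.509 0.147 0.061]
[0.518 0.15  0.059]
[0.45  0.145 0.069]
[0.454 0.146 0.067]
[0.455 0.146 0.065]
[0.457 0.147 0.064]
[0.466 0.17  0.078]
[0.447 0.148 0.065]
[0.455 0.15  0.062]
[0.461 0.173 0.077]
[0.449 0.148 0.06 ]
[0.454 0.163 0.069]
[0.456 0.169 0.072]
[0.457 0.169 0.07 ]
[0.458 0.165 0.064]
[0.459 0.167 0.063]
[0.459 0.167 0.061]
[0.456 0.169 0.062]
[0.464 0.172 0.059]
```

```bash
python3 - <<'E'
from h import *
im=get_image("wrist");T=np.linalg.inv(im["view"]);s=state()
print(T.round(3),im["camera_matrix"],s["ee_pos"])
E
```

```text
[[ 0.411  0.877  0.249  0.315]
 [-0.911  0.396  0.111 -0.517]
 [-0.002 -0.272  0.962  0.383]
 [ 0.     0.     0.     1.   ]] [[349.94953864   0.         322.2445926 ]
 [  0.         349.94953864 240.66543079]
 [  0.           0.           1.        ]] [ 0.24664851 -0.54673009  0.22977445]
```

```bash
cat >> h.py <<'E'
from scipy.spatial.transform import Rotation as R
def quat(yaw,pitch=0.):   # tool down, tool x at heading yaw (deg), pitch>0 tips tool x upward (deg)
    q=(R.from_euler("z",yaw,degrees=True)*R.from_euler("y",-pitch,degrees=True)*R.from_euler("x",180,degrees=True)).as_quat()
    return [float(x) for x in (q[3],q[0],q[1],q[2])]
def snap(n):
    im=get_image("wrist");cv2.imwrite(f"pics/{n}.png",im["frame"]);P=pts(im);np.save(f"pics/{n}.npy",P);return im["frame"].astype(int),P
E
python3 - <<'E'
from h import *
a=-16.6;d=np.array([np.cos(np.radians(a)),np.sin(np.radians(a))])
p=np.array([.472,-.142])-.04*d
move_to([*p,.19],quat(a)); snap("w1"); s=state();print(s["time"],s["ee_pos"],s["joint_pos"],s["ft_force"])
E
```

```text
1.875 [ 0.43368822 -0.13122774  0.19009206] [-3.68770489e-01 -3.12983186e-01  1.67716267e+00 -2.22589575e-04
  1.77724250e+00  1.49239673e+00] [-0.43582833  0.51907187 -0.20664628]
```

View pics/w1.png

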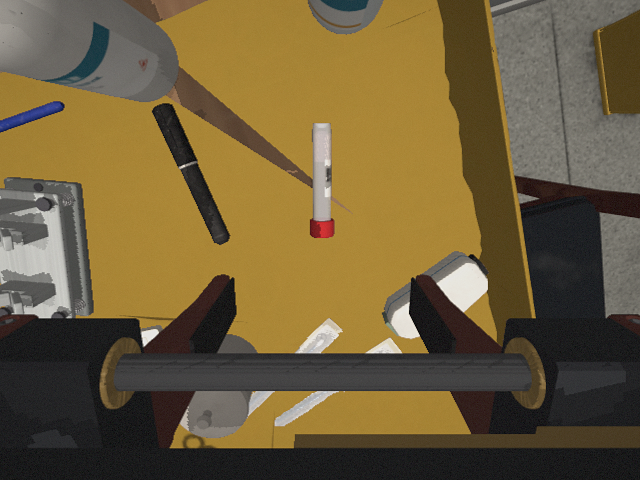

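The wrist view shows the tube upright in the frame, with its bottom at (321,124) and its cap at (321,228). There is free desk on both sides of it. Next I'll fit the axis.

```bash
python3 - <<'E'
import numpy as np,cv2
P=np.load("pics/w1.npy");f=cv2.imread("pics/w1.png").astype(int);b,g,r=f[...,0],f[...,1],f[...,2]
bx=(slice(115,245),slice(295,350));p=P[bx];z=p[...,2]
print("desk",np.nanmedian(z[:,:8]),np.nanmedian(z[:,-8:]))
m=z>0.006;q=p[m];red=((r>110)&(g<70)&(b<70))[bx]
cap=p[red&m]; body=p[m&~red]
a=np.radians(-16.6)
for it in range(3):
    u=np.array([np.cos(a),np.sin(a)]);n=np.array([-u[1],u[0]])
    s=body[:,:2]@u;t=body[:,:2]@n
    bins=np.linspace(s.min()+.008,s.max()-.005,12);S=[];T=[];Z=[]
    for i in range(11):
        k=(s>=bins[i])&(s<bins[i+1]);
        S.append(s[k].mean());T.append((np.percentile(t[k],3)+np.percentile(t[k],97))/2);Z.append(np.percentile(body[k,2],97))
    c=np.polyfit(S,T,1);a+=np.arctan(c[0])
print("yaw",np.degrees(a),"slope",c[0],"off",np.polyval(c,np.mean(S)),np.round(T,4),np.round(Z,4))
print("s body",s.min(),s.max(),"all",(q[:,:2]@u).min(),"cap s",np.percentile(cap[:,:2]@u,[1,99]),"cap t",np.percentile(cap[:,:2]@n,[2,98]),"capz",cap[:,2].max(),"w",np.percentile(t,[1,99]))
mid=(s.max()-.044)*u+np.polyval(c,np.mean(S))*n;print("mid",mid)
E
```

```text
desk 0.0002587408552982562 0.0003641126785611237
yaw -16.75964865025064 slope -3.3697455230614694e-06 off -0.0007108454481114198 [-0.001  -0.0005 -0.0004 -0.0004 -0.0009 -0.0009 -0.0009 -0.0009 -0.0008
 -0.0008 -0.0003] [0.0199 0.0212 0.0203 0.0199 0.0194 0.0195 0.0192 0.0187 0.0187 0.018
 0.0181]
s body 0.43944499621524175 0.5440400283148359 all 0.43944499621524175 cap s [0.4403388  0.45598533] cap t [-0.01152271  0.00761512] capz 0.025015507285916894 w [-0.01057112  0.00963201]
mid [ 0.47859525 -0.14486934]
```

```bash
python3 - <<'E'
from h import *
a=-22.;d=np.array([np.cos(np.radians(a)),np.sin(np.radians(a))])
p=np.array([.483,.146])-.045*d
move_to([*p,.21],quat(a)); snap("w2"); s=state();print(s["time"],s["ee_pos"],s["joint_pos"],s["ft_force"])
E
```

```text
3.0583 [0.44162474 0.1617397  0.20984017] [ 2.79049783e-01 -2.62312432e-01  1.60107199e+00 -4.78434784e-04
  1.80313528e+00  2.23523945e+00] [ 0.00625999 -0.03535142 -0.60864737]
```

View pics/w2.png

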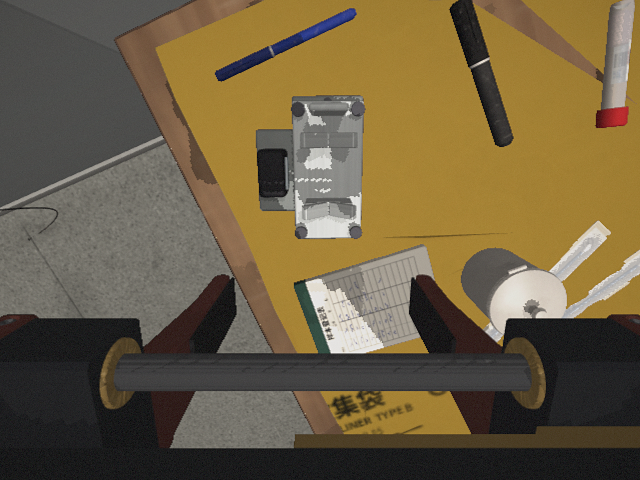

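The stand is nearly aligned with the view, with the blocks at (328,138) and (329,208) and the end plate at about (328,108). The black head is on the left. Next I'll fit the V planes.

```bash
python3 - <<'E'
import numpy as np,cv2
from scipy.optimize import least_squares
P=np.load("pics/w2.npy");p=P[85:245,285:370].reshape(-1,3);p=p[~np.isnan(p[:,0])]
a=np.radians(-22.);u=np.array([np.cos(a),np.sin(a)]);n=np.array([-u[1],u[0]])
o=np.array([.483,.146])
st=p[(p[:,2]>.009)&(p[:,2]<.015)]
hi=p[p[:,2]>.05]
s=(hi[:,:2]-o)@u;t=(hi[:,:2]-o)@n;z=hi[:,2]
print("hist s",[(round(x,3),c) for c,x in zip(*np.histogram(s,bins=np.arange(-.06,.07,.004)))])
for lo,h in((-.06,-.01),(.01,.04),(.04,.07)):
    k=(s>lo)&(s<h)
    if k.sum(): print("blk",k.sum(),np.percentile(s[k],[1,5,50,95,99]).round(4),"t",np.percentile(t[k],[1,99]).round(4),"z",np.percentile(z[k],[1,99]).round(4))
k=(s<.04)&(z<.0775)
f=lambda x:(x[2]+x[3]*s[k]+np.abs(t[k]-x[0]-x[1]*s[k])-z[k])/np.sqrt(2)
r=least_squares(f,[0,0,.06,0],loss="soft_l1",f_scale=.001);print("t0,slope,z0,zs",r.x,np.median(np.abs(r.fun)),np.degrees(np.arctan(r.x[1])))
rc=cv2.minAreaRect(((st[:,:2]-o)@np.c_[u,n]*1000).astype(np.float32));print("stand",rc)
E
```

```text
hist s [(np.float64(-0.06), np.int64(0)), (np.float64(-0.056), np.int64(0)), (np.float64(-0.052), np.int64(0)), (np.float64(-0.048), np.int64(0)), (np.float64(-0.044), np.int64(0)), (np.float64(-0.04), np.int64(0)), (np.float64(-0.036), np.int64(7)), (np.float64(-0.032), np.int64(233)), (np.float64(-0.028), np.int64(246)), (np.float64(-0.024), np.int64(386)), (np.float64(-0.02), np.int64(19)), (np.float64(-0.016), np.int64(0)), (np.float64(-0.012), np.int64(0)), (np.float64(-0.008), np.int64(0)), (np.float64(-0.004), np.int64(0)), (np.float64(0.0), np.int64(0)), (np.float64(0.004), np.int64(0)), (np.float64(0.008), np.int64(0)), (np.float64(0.012), np.int64(0)), (np.float64(0.016), np.int64(0)), (np.float64(0.02), np.int64(0)), (np.float64(0.024), np.int64(172)), (np.float64(0.028), np.int64(290)), (np.float64(0.032), np.int64(289)), (np.float64(0.036), np.int64(134)), (np.float64(0.04), np.int64(0)), (np.float64(0.044), np.int64(0)), (np.float64(0.048), np.int64(0)), (np.float64(0.052), np.int64(314)), (np.float64(0.056), np.int64(123)), (np.float64(0.06), np.int64(0)), (np.float64(0.064), np.int64(0))]
blk 891 [-0.0319 -0.0311 -0.0246 -0.0201 -0.0199] t [-0.0287  0.0154] z [0.0508 0.0786]
blk 885 [0.0261 0.0263 0.0317 0.0371 0.0377] t [-0.0289  0.0161] z [0.0552 0.0786]
blk 437 [0.0527 0.0527 0.0545 0.0581 0.0582] t [-0.0207  0.0079] z [0.0507 0.0866]
t0,slope,z0,zs [-0.00667688  0.00740028  0.05853898  0.00776584] 0.0006586605655008415 0.4239972398205557
stand ((5.903434753417969, 6.252285003662109), (68.16407775878906, 146.2377166748047), 79.45466613769531)
```

```bash
cat >> h.py <<'E'
A=-21.6;_u=np.array([.92718,-.37461]);_n=np.array([.37461,.92718])
SEAT=np.array([.483,.146])+.0029*_u-.00665*_n
E
python3 - <<'E'
from h import *
print(SEAT)
q=quat(-16.76,-2.)
move_to([.4786,-.1449,.12],q);move_l([.4786,-.1449,.0125],.08)
s=state();print(s["time"],s["ee_pos"],s["ft_force"])
close();s=state();print(s["time"],s["ee_pos"],s["ft_force"],s["finger_gap"],s["finger_force"])
move_l([.4786,-.1449,.15],.12)
s=state();print(s["time"],s["ee_pos"],s["ft_force"],s["finger_gap"],s["finger_force"])
f,_=snap("w3");im=get_image("side");cv2.imwrite("pics/s3.png",np.hstack([cv2.resize(im["frame"][120:360,230:550],(400,300)),cv2.resize(f.astype(np.uint8),(400,300))]))
E
```

```text
[0.48319767 0.13874788]
5.775 [ 0.47901529 -0.14505842  0.01317262] [ 0.39196422 -0.3523342  -1.142956  ]
6.8667 [ 0.47861335 -0.14486313  0.01249256] [-0.79091158  0.71242821 -1.43288501] 0.016578339574473855 29.999651312828064
8.1667 [ 0.47817559 -0.14474132  0.14891974] [0.09790677 0.31033783 0.35098496] 0.01662601791266217 29.999711215496063
```

View pics/s3.png

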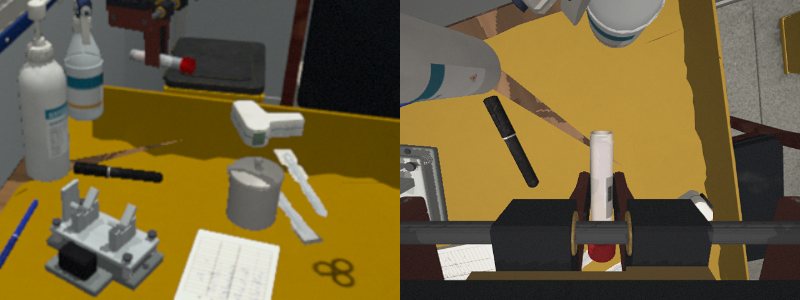

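The tube is held level at its middle. In the wrist half of the picture its bottom is at about (601,135) and the red cap at (600,250). I'll fit how it sits in the hand and carry it to a hover over the saddle.

```bash
cat >> h.py <<'E'
def tubefit(P,pos,q):
    M=R.from_quat([q[1],q[2],q[3],q[0]]).as_matrix();L=(P.reshape(-1,3)-pos)@M
    k=(np.abs(L[:,1])<.013)&(L[:,0]>.014)&(L[:,0]<.06)&(np.abs(L[:,2])<.016);L=L[k]
    b=np.arange(.016,L[:,0].max()-.003,.003);X=[];Y=[];Z=[]
    for x in b:
        m=(L[:,0]>=x)&(L[:,0]<x+.003)
        if m.sum()>8:X.append(L[m,0].mean());Y.append(np.percentile(L[m,1],[3,97]).mean());Z.append(np.percentile(L[m,2],4))
    print("x end",L[:,0].max().round(4),"y(x)",np.polyfit(X,Y,1).round(4),"ztop(x)",np.polyfit(X,Z,1).round(4))
E
python3 - <<'E'
from h import *
s=state();tubefit(np.load("pics/w3.npy"),s["ee_pos"],s["ee_rot"])
move_l([.44,-.11,.17],.2,orientation=quat(-18))
d=[SEAT[0],SEAT[1]]
move_l([.44,.10,.17],.2,orientation=quat(A))
move_l([*d,.125],.15)
hold(.3);f,P=snap("w4");s=state();print(s["time"],s["ee_pos"],s["ft_force"],s["finger_gap"])
tubefit(P,s["ee_pos"],s["ee_rot"])
im=get_image("side");cv2.imwrite("pics/s4.png",np.hstack([cv2.resize(im["frame"][180:380,220:420],(500,500)),cv2.resize(f.astype(np.uint8)[:,200:440],(250,500))]))
E
```

```text
x end 0.0446 y(x) [0.0054 0.0005] ztop(x) [ 0.0144 -0.0068]
10.8833 [0.48328257 0.13855205 0.12563715] [ 0.22505454  0.64138422 -0.90021161] 0.016465053548200756
x end 0.0447 y(x) [0.0067 0.0005] ztop(x) [ 0.0061 -0.0067]
```

View pics/s4.png

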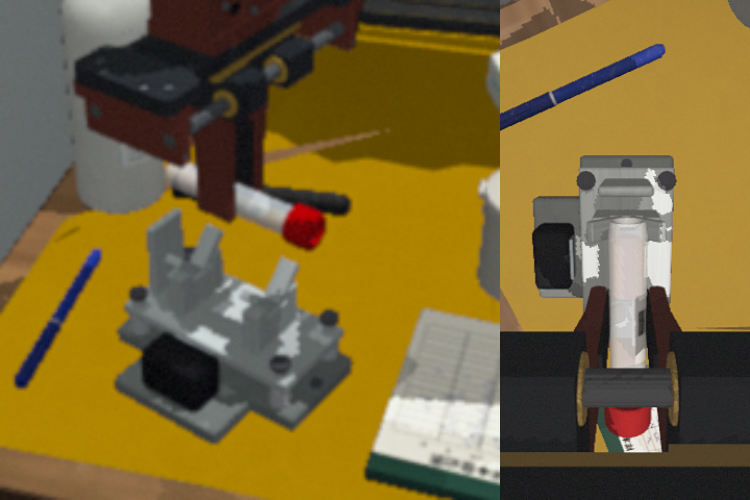

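The side view shows the tube hovering level over the saddle, with its bottom toward the end plate and the red cap (305,225 in the crop) out at the open end. I'll lower it until it touches, release it so it seats itself, then regrip.

```bash
cat >> h.py <<'E'
def rd(b=0):
    F=[];
    for _ in range(5): hold(.03);F.append(state()["ft_force"])
    F=np.mean(F,0)-b; return np.array([F[:2]@_u,F[:2]@_n,F[2]])if np.ndim(b) or b==0 else F
def raw():
    F=[]
    for _ in range(5): hold(.03);F.append(state()["ft_force"])
    return np.mean(F,0)
def loc(F): return np.array([F[:2]@_u,F[:2]@_n,F[2]]).round(2)
E
python3 - <<'E'
from h import *
d=[SEAT[0],SEAT[1]]
move_l([*d,.079],.08);hold(.3);b=raw();print(loc(b),state()["ee_pos"])
z=.079
while z>.068:
    z-=.0007;move_l([*d,z],.02);F=loc(raw()-b);s=state();print(round(z,4),s["ee_pos"].round(4)[2],F,s["time"].__round__(2))
    if F[2]>1.2 or abs(F[1])>3:break
np.save("b.npy",b)
E
```

```text
[-0.03 -0.31  0.2 ] [0.4832713  0.13874422 0.07916171]
0.0783 0.0783 [-0.27  0.51 -0.12] 12.54
0.0776 0.0776 [ 0.01  0.35 -0.11] 12.96
0.0769 0.0769 [-0.02  0.74 -0.39] 13.38
0.0762 0.0763 [-0.05  0.42 -0.26] 13.79
0.0755 0.0755 [ 0.2   0.28 -0.27] 14.21
0.0748 0.075 [-0.04  0.8   1.33] 14.62
```

```bash
python3 - <<'E'
from h import *
gripper_open();hold(.3);f,P=snap("w5");s=state();print(s["time"],s["ee_pos"],loc(raw()-np.load("b.npy")))
tubefit(P,s["ee_pos"],s["ee_rot"])
im=get_image("side");cv2.imwrite("pics/s5.png",np.hstack([cv2.resize(im["frame"][180:380,220:420],(500,500)),cv2.resize(f.astype(np.uint8)[:,200:440],(250,500))]))
E
```

```text
16.1417 [0.48320144 0.13875898 0.07478541] [-0.06  0.65  0.28]
x end 0.0561 y(x) [-0.0005 -0.    ] ztop(x) [-0.117  -0.0029]
```

View pics/s5.png

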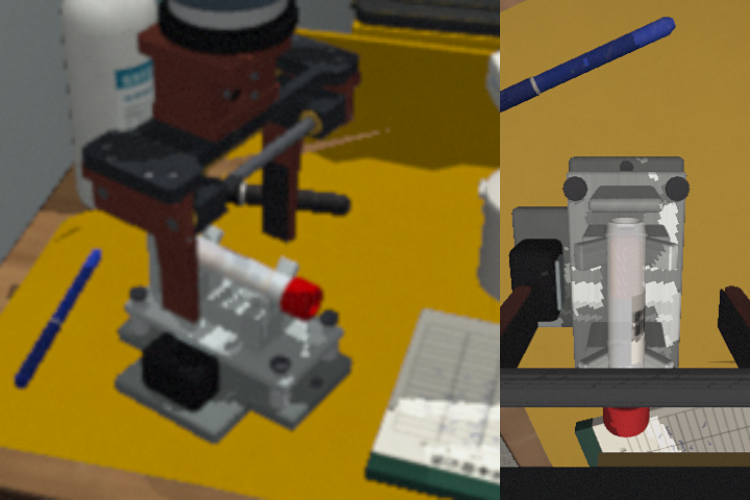

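The tube lies in the V, with its bottom near the end plate (625,222) and its cap outside the open end (627,420). I'll refit its lateral position more tightly from the same data.

```bash
python3 - <<'E'
from h import *
s=state();q=s["ee_rot"];P=np.load("pics/w5.npy").reshape(-1,3)
L=(P-s["ee_pos"])@R.from_quat([q[1],q[2],q[3],q[0]]).as_matrix()
for x in np.arange(-.03,.052,.004):
    k=(L[:,0]>=x)&(L[:,0]<x+.004)&(np.abs(L[:,1])<.0095)&(L[:,2]<.001)
    if k.sum()>8:
        l=L[k];c=np.polyfit(l[:,1],l[:,2],2);print(round(x,3),k.sum(),"y",np.percentile(l[:,1],[2,98]).round(4),"apex",(-c[1]/2/c[0]).round(4),"z",np.polyval(c,-c[1]/2/c[0]).round(4))
E
```

```text
-0.026 118 y [-0.0084  0.0079] apex -0.0001 z -0.0056
-0.022 253 y [-0.008   0.0083] apex -0.0 z -0.0058
-0.018 246 y [-0.0084  0.0083] apex 0.0 z -0.006
-0.014 258 y [-0.0083  0.0082] apex -0.0 z -0.0058
-0.01 264 y [-0.0082  0.0082] apex -0.0001 z -0.0059
-0.006 272 y [-0.0082  0.0081] apex 0.0001 z -0.0058
-0.002 269 y [-0.0082  0.0081] apex -0.0 z -0.0058
0.002 269 y [-0.0081  0.008 ] apex -0.0001 z -0.0059
0.006 288 y [-0.0082  0.008 ] apex 0.0 z -0.0059
0.01 295 y [-0.0085  0.0079] apex -0.0001 z -0.0059
0.014 297 y [-0.0084  0.0079] apex -0.0001 z -0.0059
0.018 1381 y [-0.0069  0.0092] apex 0.0046 z -0.0876
0.022 5037 y [-0.0091  0.0091] apex -0.0001 z -0.0953
0.026 2493 y [-0.0091  0.0091] apex -0.0002 z -0.0746
0.03 322 y [-0.0082  0.0082] apex -0.0001 z -0.0059
0.034 329 y [-0.0081  0.0078] apex -0.0001 z -0.0058
0.038 332 y [-0.0081  0.0076] apex -0.0002 z -0.0056
0.042 223 y [-0.0074  0.0074] apex -0.0002 z -0.005
0.05 419 y [-0.0091  0.0091] apex 0.0008 z -0.0101
```

Seated: it is centred on the gripper to within 0.1 mm, level, and its axis is at z≈0.072. I'll lower the open fingers, regrip and press.

```bash
python3 - <<'E'
from h import *
d=[SEAT[0],SEAT[1]]
move_l([*d,.064],.04);hold(.3);b=raw();np.save("b.npy",b);print(loc(b),state()["ee_pos"])
close();hold(.2);s=state();print(s["finger_gap"],s["ee_pos"],loc(raw()-b),s["moment"])
z=.064
for k in range(4):
    z-=.0012;move_l([*d,z],.02);F=loc(raw()-b);s=state();print(round(z,4),s["ee_pos"].round(4),F,s["moment"].round(2),round(s["time"],2))
    if F[2]>5.5:break
E
```

```text
[ 0.   -0.04 -0.26] [0.48325344 0.13876465 0.06412428]
0.016669464145509995 [0.48336249 0.13903912 0.06425557] [-0.6   2.77  2.01] [ 0.46799345  0.00068488 -0.01347659]
0.0628 [0.4834 0.139  0.063 ] [-0.59  4.22  2.63] [ 0.81 -0.16  0.04] 19.12
0.0616 [0.4834 0.139  0.0618] [-0.63  4.6   3.61] [ 0.92 -0.22  0.03] 19.53
0.0604 [0.4834 0.1389 0.0606] [-0.8   4.89  4.36] [ 0.89 -0.15 -0.08] 19.95
0.0592 [0.4834 0.139  0.0594] [-1.    5.24  5.14] [ 0.9  -0.13 -0.  ] 20.37
```

One-sided: there is about 5 N of lateral load toward +n. I'll shift the arm to zero it.

```bash
python3 - <<'E'
from h import *
b=np.load("b.npy");z=.0592;e=0
for k in range(9):
    e+=.00015;p=SEAT+e*_n
    move_l([p[0],p[1],z],.02);F=loc(raw()-b);s=state();print(round(e*1e3,2),s["ee_pos"].round(4),F,s["moment"].round(2),round(s["time"],2))
    if F[1]<.3:break
E
```

```text
Traceback (most recent call last):
NameError: name '_n' is not defined
```

```bash
python3 - <<'E'
from h import *
from h import _n
b=np.load("b.npy");z=.0592;e=0
for k in range(9):
    e+=.00015;p=SEAT+e*_n
    move_l([p[0],p[1],z],.02);F=loc(raw()-b);s=state();print(round(e*1e3,2),s["ee_pos"].round(4),F,s["moment"].round(2),round(s["time"],2))
    if F[1]<.3:break
E
```

```text
0.15 [0.4834 0.139  0.0593] [-0.9   5.16  4.61] [ 0.83 -0.13 -0.01] 20.78
0.3 [0.4833 0.139  0.0592] [-0.89  4.16  4.56] [ 0.73 -0.13  0.  ] 21.2
0.45 [0.4834 0.139  0.0592] [-0.51  3.56  4.94] [ 0.62 -0.12 -0.06] 21.62
0.6 [0.4834 0.1391 0.0591] [-0.13  1.98  4.86] [ 0.28 -0.07  0.01] 22.03
0.75 [0.4835 0.1393 0.0591] [0.05 1.14 4.84] [ 0.21 -0.09  0.04] 22.45
0.9 [0.4835 0.1395 0.0592] [ 0.08 -0.18  5.01] [ 0.03 -0.05  0.01] 22.87
```

```bash
python3 - <<'E'
from h import *
from h import _n
b=np.load("b.npy");p=SEAT+.0009*_n
for z in(.0584,.0577):
    move_l([p[0],p[1],z],.02);hold(.2);F=loc(raw()-b);s=state();print(s["ee_pos"].round(4),F,s["moment"].round(2),s["finger_gap"],round(s["time"],2))
f,P=snap("w6");L=(P.reshape(-1,3)-s["ee_pos"])@R.from_quat(np.roll(s["ee_rot"],-1)).as_matrix()
for x in np.arange(-.05,.056,.005):
    for nm,y0,y1 in(("tube",-.003,.003),("blkL",-.019,-.0165),("blkR",.0165,.019)):
        k=(L[:,0]>=x)&(L[:,0]<x+.005)&(L[:,1]>y0)&(L[:,1]<y1)&(L[:,2]<0)&(L[:,2]>-.035)
        if k.sum()>8:print(round(x,3),nm,k.sum(),(s["ee_pos"][2]-np.percentile(L[k,2],10)).round(4))
im=get_image("side");cv2.imwrite("pics/s6.png",np.hstack([cv2.resize(im["frame"][180:380,220:420],(500,500)),cv2.resize(f.astype(np.uint8)[:,200:440],(250,500))]))
E
```

```text
[0.4835 0.1395 0.0584] [ 0.05 -0.82  5.26] [-0.1   0.02  0.02] 0.016800360344289573 23.48
[0.4835 0.1395 0.0578] [ 0.31 -0.78  5.39] [-0.15  0.07 -0.05] 0.016655947756688813 24.1
-0.05 tube 114 0.0772
-0.045 tube 181 0.0767
-0.04 tube 78 0.0742
-0.02 tube 36 0.0742
-0.015 tube 125 0.0742
-0.01 tube 129 0.0743
-0.005 tube 135 0.0744
-0.0 tube 137 0.0742
0.005 tube 144 0.0744
0.01 tube 148 0.0744
0.01 blkL 66 0.0914
0.01 blkR 165 0.0908
0.015 tube 157 0.0743
0.02 tube 166 0.0743
0.02 blkL 22 0.0714
0.02 blkR 22 0.0701
0.025 tube 173 0.0743
0.025 blkL 72 0.0717
0.025 blkR 69 0.0709
0.03 tube 170 0.0743
0.03 blkL 87 0.0713
0.03 blkR 98 0.0708
0.035 tube 182 0.0743
0.04 tube 256 0.0736
0.045 tube 11 0.077
0.05 tube 194 0.0792
0.055 tube 136 0.0779
```

View pics/s6.png

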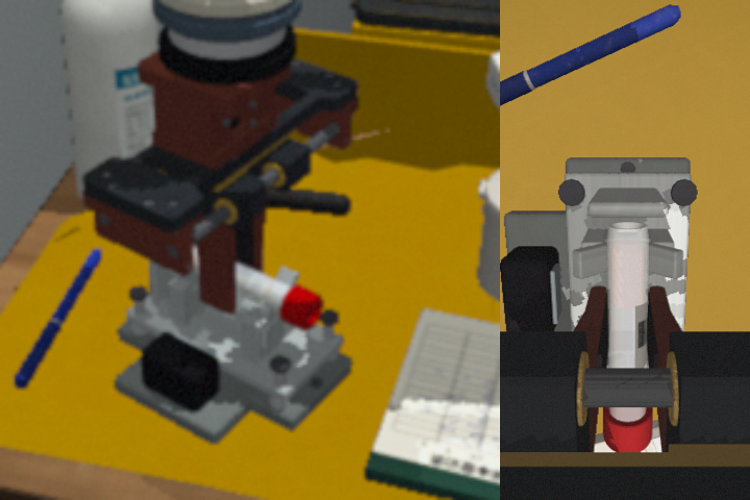

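```bash
python3 - <<'E'
from h import *
from h import _n
b=np.load("b.npy");p=SEAT+.00080*_n
move_l([p[0],p[1],.0576],.02);hold(.4);F=loc(raw()-b);s=state();print(s["ee_pos"].round(4),F,s["moment"].round(2),s["finger_gap"],round(s["time"],2))
q=s["ee_rot"];M=R.from_quat(np.roll(q,-1)).as_matrix()
for w in("w5","w6"):
    L=(np.load(f"pics/{w}.npy").reshape(-1,3)-[*SEAT,0])@M
    for nm,x0,x1,y0,y1 in(("tube",.028,.034,-.003,.003),("blkL",.026,.034,-.019,-.0165),("blkR",.026,.034,.0165,.019),("plate",.0505,.056,-.006,.006)):
        k=(L[:,0]>=x0)&(L[:,0]<x1)&(L[:,1]>y0)&(L[:,1]<y1)&(-L[:,2]>.06)&(-L[:,2]<.09)
        print(w,nm,k.sum(),np.percentile(-L[k,2],[50,90]).round(4))
E
```

```text
[0.4835 0.1395 0.0577] [ 0.26 -0.47  5.63] [-0.09  0.02  0.  ] 0.016450896913964105 25.02
w5 tube 165 [0.0803 0.0812]
w5 blkL 111 [0.0768 0.0779]
w5 blkR 110 [0.077  0.0782]
w5 plate 542 [0.0845 0.0857]
w6 tube 206 [0.0736 0.0743]
w6 blkL 118 [0.0702 0.0712]
w6 blkR 120 [0.0705 0.0715]
w6 plate 575 [0.078  0.0791]
```

The tube and saddle both sank about 6.7 mm together, with 5.6 N of push and almost no lateral load. I'll hand it in.

```bash
python3 -c "
from bench import *
print(job_done())"
```

```text
the job is handed in; nothing more can be done
None
```

The job is handed in at about 25 s: the tube lies in the V with its bottom toward the end plate and its cap over the open end, still gripped and pressed about 6.7 mm down with 5.6 N, sideways load near zero so both sides of the V carry it, and the other things on the desk left untouched.

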